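# Pour the chilling balls from the turret shaker

## Robot

A 6-joint arm with a two-finger parallel gripper is mounted at the origin on the work surface. World frame = base frame: x ahead of the robot, y to its left, z up, the work surface at z = 0. Lengths are in m, angles in rad, forces in N, time in s.
With the tool pointing down it reaches from about 0.275 to 0.825 m from the base axis. Payload 5.2 kg.
Tool frame: the origin (TCP) lies midway between the tips of the shut fingers; the grasp point (between the pads) lies 19 mm behind it (arm.grip_point_offset is the distance from the TCP to the grasp point, in m); z points along the fingers, y is the line along which they close (so a half turn about z gives the same grasp; the last joint's range is limited). The gripper opens to 93 mm and grips with 3 to 60 N. Pads are 15 mm wide; open, the fingers measure 128 mm over their backs; the gripper's body (75 mm by 188 mm) begins 65 mm behind the grasp point.
Start: joints at [-1.346, 0.259, 1.535, -0, 1.348, -0.203], TCP at [0.228, -0.5, 0.219] pointing down, gripper open.
Joint ranges: [-3.14, 3.14], [-0.91, 2.08], [0.19, 2.58], [-1.22, 4.36], [0.22, 2.71], [-3.12, 3.12]. Speed limits (rad/s): [2.57, 2.57, 3.14, 3.14, 3.14, 3.14].

## Interface

Orientations are given as a 3x3 rotation matrix whose columns are the frame's x, y, z axes.
In Python, from rig import arm, vision gives the robot as it stands.
- The arm moves only by the shell command python3 -m handwheel 'ROWS'. ROWS is JSON, a list of rows, each an object with "rot": the turn, a rotation vector about the tool's x, y, z in rad, a list of three; "delta_pos": the shift along the tool's x, y, z in m, a list of three; "grip": the opening, from 0 (shut) to 1 (fully open). A call has 1 to 12 rows; each row is the pose to reach, as a shift and turn from the pose commanded when the call began, along the tool's axes at that moment; what a row does not reach only later rows make up. A row lasts 1/12 s, in which the tool goes at most 41.7 mm and 7.16 degrees, less where a joint would pass 70% of its speed; a pose out of reach is approached as far as the arm can. A call with a gripper value outside its range is refused whole. The fingers move at their own pace and stop on an object; the grip force is fixed at half the most. Time passes only in rows, so rows that repeat a pose let the fingers close. It gives the time, the measured TCP pose, the force and the opening at its end, in the units of the state.
- arm.state(): the state, without advancing time (a new reading comes with each control period).
- vision.read_camera(name): name is "scene" or "top" or "wrist"; returns a dict with "pixels" (400x640x3 uint8, red, green, blue), "range_z" (400x640 float32, m along the optical axis (not along the pixel's ray), 0 where there is no reading), "fovy" (degrees; the focal length in pixels is half the picture's height over the tangent of half this angle, whatever the lens; pixels are square), "cx", "cy" (the principal point, pixels), "extrinsics" (4x4, takes a point from camera to world coordinates). Camera axes: x right, y up, looking along -z (the intrinsics and any distortion apply to the point x, -y, -z); pixel columns grow to the right and rows downward; lengths in m; the calibration is good to about 2 mm. A picture is of the moment at which its call begins.
- arm.hand_in(): hands the job in, once; it reports no verdict.
The state is a dict: "t": time; "joint_pos": joint angles; "joint_velocities": joint speeds; "effort": joint torques, N m; "position": TCP position; "tool_rot": TCP orientation; "ft_force": force on the tool from outside, world axes, zero at the start; "torque": the same for the moment, N m; "width": opening from 0.0 (shut) to 1.0 (fully open).
Only numpy, scipy, OpenCV 4.12 (cv2) and the standard library are available. Lean on these libraries where they do the work, as an engineer would, in place of code of your own. Each camera call takes 0.05 s, during which the arm holds its last target. There are 200 camera calls.

## Task

The two steel chilling balls are inside the turret shaker on the bar. With the shaker still sitting level, turn its cap until the one opening wide enough for the balls (the red end of the knob points to it) faces the pouring chute; then lift the rear handle to tip the shaker until both balls have rolled into the tin tub, and lower the shaker all the way back down. Leave the cap at that opening, and the tub standing where it is.

Things in the scene. Friction and masses are not known exactly. Their poses are not given: they have to be found in the camera images.
- cap_grip (a point): Shaker cap: brass skirt 90 mm wide, clear disc, upright black bar knob 58 long, 14 thick, 36 tall. Point on the cap's axis, 24 mm above the disc, 12 below the knob's top: grip here across the 14 mm. Frame turns with the cap: x along the bar to its red end, over the WIDE opening (42 mm); y across, z up. Other openings are too narrow: 11 mm at 60 and 6 mm at 125 degrees clockwise from it.
- turret (a joint): Turn of the cap in rad, counter-clockwise positive seen from above; 0 = wide opening centred on the chute, the only mouth (56 mm) in the steel collar round the skirt. Starts at 0.7 to 1.45; turns from -0.4 to 2.0 with light friction (0.05 N m), stays where left; no stop or click at 0.
- tip_handle (a point): Centre of the rear handle of the shaker's tipping tray: round pale wooden bar 16 mm thick, 86 mm clear between its arms, 120 mm above the table. Axes with the tray down: x level, from the bar through the cap's axis (130 mm on) to the chute; y along the bar; z up. The tray's pivot is an axis parallel to the bar, 200 mm along x from it and 40 mm lower. Lifting takes 2 to 5 N.
- tipper (a joint): Tip of the tray in rad: 0 = down, level, at its stop; positive = handle lifted, pouring over the chute; stop at 0.7. The drum floor slopes 7 degrees back, so the balls wait at the rear and roll out beyond 0.15 to 0.35; 0.55 to 0.65 empties it in about a second. The tray sinks back, damped, if let go.
- ball_a_center (a point): Centre of one polished steel chilling ball, 18 mm in diameter, 24 g, starting inside the shaker under the clear disc.
- ball_b_center (a point): Centre of the other, identical steel chilling ball.
- tub_mid (a point): Loose open tin tub, aluminium grey, 140 mm across the rim and 60 mm tall, 3 mm wall, about 250 g, standing on the table below the end of the chute. This point is on its axis, 30 mm above its underside; z up.

How it is judged:
By the outcome, as a careful person would: the job done as asked, in the order asked, and still so for the second after the job is handed in, with the robot touching nothing.
It also fails if it takes over 53 s, if anything falls off the work surface, if the arm or the gripper's body presses on something with over 40 N, if the wrist force passes 120 N, or if a joint passes its speed limit or range.

## Working session

There is one attempt and no reset: what is moved stays moved. The work goes in short steps, Python scripts to look and compute and a shell command to move; the robot and the scene stay as the last step left them, time stands still between calls to the robot, and variables do not carry over. Pictures are saved under pics/ and viewed, on a budget of 10 in all, crops included, one or two more only if the job needs it, and the job is handed in when it is done.

```bash
ls; mkdir -p pics; cat > h.py <<'E'
import numpy as np, cv2
from rig import arm, vision
def cam(n):
    c=vision.read_camera(n); np.savez(f'/tmp/{n}.npz',**c); return c
def load(n): return dict(np.load(f'/tmp/{n}.npz'))
def f(c): return 200/np.tan(np.radians(c['fovy'])/2)
def pt(c,u,v,z=None):
    "world point of pixel from depth map, or on plane z"
    F=f(c); d=np.array([(u-c['cx'])/F,-(v-c['cy'])/F,-1.]); E=c['extrinsics']
    if z is None: s=c['range_z'][int(v),int(u)]
    else: s=(z-E[2,3])/(E[:3,:3]@d)[2]
    return E[:3,:3]@d*s+E[:3,3]
def cloud(c):
    F=f(c); v,u=np.mgrid[:400,:640]; s=c['range_z']
    P=np.stack([(u-c['cx'])/F*s,-(v-c['cy'])/F*s,-s],-1)
    return P@c['extrinsics'][:3,:3].T+c['extrinsics'][:3,3]
E
python3 - <<'E'
from h import *
for n in ('scene','top'):
    c=cam(n); print(n,{k:v for k,v in c.items() if k not in('pixels','range_z')}); cv2.imwrite(f'pics/{n}0.png',c['pixels'][:,:,::-1])
print(arm.state())
E
```

```text
pics
scene {'fovy': 43.21229459388083, 'cx': 313.52653436732686, 'cy': 215.49807334868763, 'extrinsics': array([[ 0.81712073, -0.50658148,  0.2751162 ,  0.86668802],
       [ 0.57646174,  0.71609944, -0.39356506, -0.2817489 ],
       [ 0.00236221,  0.48018413,  0.87716454,  0.79844287],
       [ 0.        ,  0.        ,  0.        ,  1.        ]])}
top {'fovy': 46.81281415578836, 'cx': 320.7910727998816, 'cy': 200.03396377754302, 'extrinsics': array([[ 0.02914829,  0.97652714, -0.21341303,  0.47518109],
       [-0.99957046,  0.02912616, -0.00324856,  0.00886266],
       [ 0.00304359,  0.21341605,  0.97695666,  0.9084265 ],
       [ 0.        ,  0.        ,  0.        ,  1.        ]])}
{'t': 0.1, 'joint_pos': array([-1.34581812e+00,  2.59252225e-01,  1.53597347e+00, -2.15007179e-05,
        1.34799557e+00, -2.02805626e-01]), 'joint_velocities': array([ 0.0006608 , -0.00173429, -0.00290076,  0.00093949,  0.0004    ,
       -0.00044425]), 'effort': array([ 2.24943346e-03, -4.38210976e+01, -2.84643263e+01,  7.21660140e-02,
        3.61774745e-02, -4.25500923e-05]), 'position': array([ 0.22806946, -0.49994176,  0.21791054]), 'tool_rot': array([[ 9.09885451e-01,  4.14859396e-01, -3.83760140e-04],
       [ 4.14859459e-01, -9.09884126e-01,  1.58289227e-03],
       [ 3.07500472e-04, -1.59945717e-03, -9.99998674e-01]]), 'ft_force': array([ 0.20373445, -0.16302487,  0.54514783]), 'torque': array([ 0.03775966, -0.02278412,  0.0684135 ]), 'width': 0.9988788223781134}
```

View pics/top0.png

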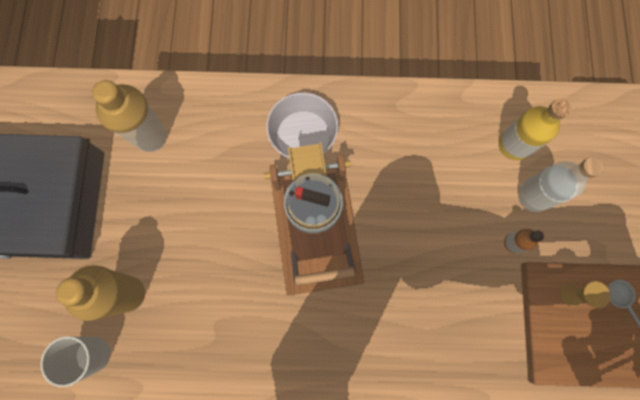

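View pics/scene0.png

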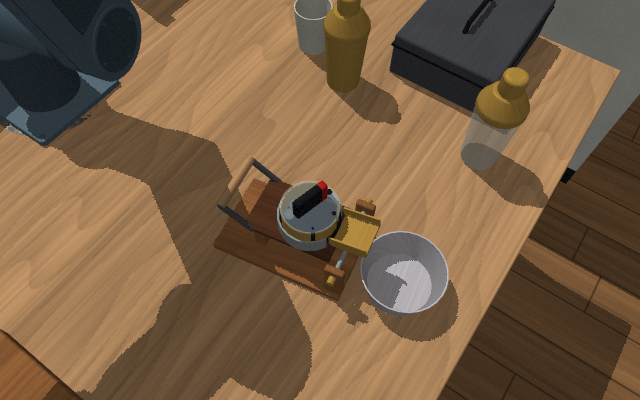

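Top view: shaker cap near (313,203), knob's red end at (298,193), chute at (308,158), handle bar at (325,277), tub at (302,125). Nothing stands close to the shaker. In the scene view, the handle is at (240,178), the knob at (310,198) and the tub at (404,272).

```bash
python3 - <<'E'
from h import *
def stat(n,P): print(n,len(P),P.mean(0).round(4),P.min(0).round(4),P.max(0).round(4))
for n,box in (('top',(270,165,365,300)),('scene',(205,140,360,270))):
    c=load(n); P=cloud(c); hsv=cv2.cvtColor(c['pixels'],cv2.COLOR_RGB2HSV).astype(int)
    H,S,V=hsv[...,0],hsv[...,1],hsv[...,2]
    m=np.zeros((400,640),bool); m[box[1]:box[3],box[0]:box[2]]=1
    red=m&((H<6)|(H>174))&(S>180)&(V>110); stat(n+' red',P[red])
    zt=P[red][:,2].max(); print('top z',zt)
    knob=m&(P[...,2]>zt-.006)&((V<70)|red)
    K=P[knob]; stat(' knobtop',K)
    r=cv2.minAreaRect((K[:,:2]*1000).astype(np.float32)); print(' rect',r)
    cen=np.array(r[0])/1000; d=P[red][:,:2].mean(0)-K[:,:2].mean(0); 
    w=np.linalg.svd(K[:,:2]-K[:,:2].mean(0))[2][0]; w*=np.sign(w@d); print(' dir',np.degrees(np.arctan2(w[1],w[0])))
    # handle
    hm=m&(P[...,2]>.105)&(P[...,2]<.14)&(P[...,0]<cen[0]-.09)&(V>110)
    Hd=P[hm]; stat(' handle',Hd)
    w=np.linalg.svd(Hd[:,:2]-Hd[:,:2].mean(0))[2][0]; print(' bar dir',np.degrees(np.arctan2(w[1],w[0])))
    print(' rect',cv2.minAreaRect((Hd[:,:2]*1000).astype(np.float32)))
    v,u=np.nonzero(knob);print(u.mean(),v.mean()); v,u=np.nonzero(hm);print(u.min(),u.max(),v.min(),v.max())
    # skirt/disc circle
    D=m&(abs(P[...,2]-(zt-.036))<.004)&(np.hypot(P[...,0]-cen[0],P[...,1]-cen[1])<.06); stat(' disc',P[D]); print(cv2.minEnclosingCircle((P[D][:,:2]*1000).astype(np.float32)))
    # tub rim
    T=P[(abs(P[...,2]-.06)<.004)&(np.hypot(P[...,0]-cen[0]-.17,P[...,1]-cen[1])<.12)&(S<60)]
    if len(T): stat(' tub',T); print(cv2.minEnclosingCircle((T[:,:2]*1000).astype(np.float32)))
E
```

```text
<stdin>:2: RuntimeWarning: Mean of empty slice.
  ret = um.true_divide(
Traceback (most recent call last):
ValueError: zero-size array to reduction operation minimum which has no identity
```

```bash
python3 - <<'E'
from h import *
np.set_printoptions(linewidth=200,suppress=True,precision=3)
c=load('top'); P=cloud(c); print(c['pixels'][188:198,290:304,:].tolist()[4]); print(P[193,290:304:2]); print(P[203,285:345:3]); print(P[277,318:332:2]); print((c['range_z']>0).mean())
print(c['pixels'][270:285,325].tolist()); print(P[270:285,325])
c=load('scene'); P=cloud(c); print(c['pixels'][190,316:328].tolist()); print(P[190,312:328:2])
E
```

```text
[[74, 66, 58], [65, 54, 47], [69, 60, 52], [79, 66, 60], [113, 72, 67], [158, 72, 65], [185, 67, 59], [195, 67, 59], [194, 67, 59], [196, 69, 59], [187, 67, 57], [159, 65, 57], [112, 60, 52], [78, 61, 54]]
[[0.654 0.064 0.14 ]
 [0.654 0.061 0.141]
 [0.653 0.057 0.143]
 [0.646 0.052 0.175]
 [0.646 0.049 0.175]
 [0.646 0.046 0.175]
 [0.646 0.042 0.175]]
[[ 0.641  0.074  0.117]
 [ 0.636  0.067  0.139]
 [ 0.636  0.062  0.14 ]
 [ 0.636  0.057  0.142]
 [ 0.637  0.052  0.14 ]
 [ 0.637  0.047  0.14 ]
 [ 0.637  0.042  0.138]
 [ 0.637  0.036  0.141]
 [ 0.637  0.031  0.14 ]
 [ 0.638  0.026  0.138]
 [ 0.636  0.021  0.149]
 [ 0.635  0.016  0.155]
 [ 0.633  0.011  0.163]
 [ 0.632  0.006  0.167]
 [ 0.631  0.001  0.175]
 [ 0.638 -0.004  0.14 ]
 [ 0.639 -0.01   0.138]
 [ 0.639 -0.015  0.139]
 [ 0.647 -0.021  0.101]
 [ 0.665 -0.03   0.017]]
[[ 0.514  0.012  0.131]
 [ 0.514  0.009  0.131]
 [ 0.514  0.006  0.129]
 [ 0.514  0.002  0.131]
 [ 0.514 -0.001  0.129]
 [ 0.515 -0.004  0.128]
 [ 0.515 -0.008  0.127]]
0.9961328125
[[114, 83, 58], [113, 86, 62], [132, 103, 77], [157, 122, 91], [176, 137, 99], [197
[... 153 characters left out ...]
1]]
[[ 0.533 -0.     0.018]
 [ 0.531 -0.     0.017]
 [ 0.523  0.001  0.125]
 [ 0.521  0.001  0.128]
 [ 0.519  0.001  0.128]
 [ 0.518  0.001  0.129]
 [ 0.516  0.001  0.129]
 [ 0.514  0.001  0.128]
 [ 0.513  0.001  0.131]
 [ 0.511  0.001  0.128]
 [ 0.51   0.     0.127]
 [ 0.512 -0.001  0.02 ]
 [ 0.511 -0.001  0.016]
 [ 0.509 -0.001  0.02 ]
 [ 0.507 -0.001  0.018]]
[[15, 20, 21], [22, 22, 24], [22, 20, 22], [19, 18, 20], [19, 18, 21], [12, 14, 14], [96, 14, 13], [81, 12, 14], [80, 7, 1], [83, 17, 14], [82, 16, 14], [49, 19, 21]]
[[0.645 0.031 0.176]
 [0.647 0.033 0.175]
 [0.65  0.034 0.175]
 [0.652 0.037 0.174]
 [0.654 0.038 0.174]
 [0.656 0.041 0.171]
 [0.658 0.044 0.17 ]
 [0.658 0.049 0.163]]
```

```bash
python3 - <<'E'
from h import *
np.set_printoptions(linewidth=200,suppress=True,precision=4)
for n in ('top','scene'):
    c=load(n); P=cloud(c); p=c['pixels'].astype(int)
    x,y,z=P[...,0],P[...,1],P[...,2]
    near=np.hypot(x-.64,y-.025)<.05
    K=P[near&(z>.170)&(z<.18)]; R=P[near&(z>.155)&(p[...,0]>2*p[...,1])&(p[...,0]>60)]
    r=cv2.minAreaRect((K[:,:2]*1000).astype(np.float32)); box=cv2.boxPoints(r)
    w=np.linalg.svd(K[:,:2]-K[:,:2].mean(0))[2][0]; w*=np.sign(w@(R[:,:2].mean(0)-K[:,:2].mean(0)))
    print(n,'knob',K.mean(0),r,'ang',np.degrees(np.arctan2(w[1],w[0])),len(R))
    H=P[(abs(x-.515)<.03)&(abs(y-.005)<.06)&(z>.122)&(z<.135)]
    w=np.linalg.svd(H[:,:2]-H[:,:2].mean(0))[2][0]
    print(' handle',H.mean(0),cv2.minAreaRect((H[:,:2]*1000).astype(np.float32)),'ang',np.degrees(np.arctan2(w[1],w[0])))
    D=P[near&(abs(z-.14)<.006)]; print(' disc',D.mean(0),cv2.minEnclosingCircle((D[:,:2]*1000).astype(np.float32)))
    T=P[(abs(z-.06)<.003)&(np.hypot(x-.77,y-.04)<.1)&(p.max(-1)-p.min(-1)<30)]; print(' tub',len(T),T.mean(0),cv2.minEnclosingCircle((T[:,:2]*1000).astype(np.float32)))
E
```

```text
top knob [0.6435 0.0261 0.175 ] ((644.0665893554688, 25.91438102722168), (58.07154083251953, 15.037335395812988), 75.97331237792969) ang 75.93796916848282 65
 handle [0.5161 0.0025 0.1276] ((516.3204956054688, 2.3121986389160156), (15.926612854003906, 105.23762512207031), 10.678586959838867) ang -79.43181635406032
 disc [0.6421 0.0255 0.1395] ((643.8521728515625, 25.787338256835938), 46.02152633666992)
 tub 192 [0.8146 0.0363 0.0601] ((789.2105712890625, 46.357017517089844), 82.33873748779297)
scene knob [0.6461 0.023  0.1739] ((645.6319580078125, 23.650943756103516), (57.14357376098633, 14.649698257446289), 76.60910034179688) ang 76.07574928619914 89
 handle [ 0.5196 -0.002   0.1268] ((518.1854858398438, -0.5704727172851562), (16.19001007080078, 102.2718276977539), 10.237885475158691) ang -79.44831079734392
 disc [0.648  0.0195 0.1387] ((644.625, 24.28394317626953), 46.580684661865234)
 tub 396 [0.7946 0.0508 0.0599] ((807.8184814453125, 51.570045471191406), 69.97604370117188)
```

Checks agree: handle to cap measures 0.130 m (130 given), knob 58x15, disc radius 46, bar top at 0.128. The chute direction is 10.6° and the knob is at 76.0°, so the turret sits at 1.14 rad, within range. I'll write a helper for deltas and then move above the knob.

```bash
cat > d.py <<'E'
import sys
from h import *
from scipy.spatial.transform import Rotation as Ro
CH=np.radians(10.55); CAP=np.array([.645,.025]); HAN=np.array([.5172,.0012,.120])
def down(yaw,tilt=0.):
    "tool down, tool x at yaw; tilt = turn about the tray's y axis (positive leans the body toward the chute)"
    a=np.radians(yaw); R=np.array([[np.cos(a),np.sin(a),0],[np.sin(a),-np.cos(a),0],[0,0,-1]])
    return Ro.from_rotvec(np.radians(tilt)*np.array([-np.sin(CH),np.cos(CH),0])).as_matrix()@R
def delta(p,R,R0=None):
    s=arm.state(); q=s['position']; R0=s['tool_rot'] if R0 is None else R0
    print('delta',(R0.T@(p-q)).round(4),'rot',Ro.from_matrix(R0.T@R).as_rotvec().round(4))
def show():
    s=arm.state(); R=s['tool_rot']; print('t',round(s['t'],2),s['position'].round(4),'yaw',np.degrees(np.arctan2(R[1,0],R[0,0])).round(2),'z',R[:,2].round(3),s['ft_force'].round(1),s['width'].round(3))
E
python3 -c "
from d import *
delta(np.array([.645,.025,.245]),down(76))"
```

```text
delta [ 0.5971 -0.3047 -0.0264] rot [-0.0014 -0.001  -0.8987]
```

```bash
python3 -m handwheel '[{"rot":[0,0,-0.2],"delta_pos":[0.08,-0.03,-0.035],"grip":0.6},{"rot":[0,0,-0.9],"delta_pos":[0.597,-0.305,-0.028],"grip":0.6},{"rot":[0,0,-0.9],"delta_pos":[0.597,-0.305,-0.028],"grip":0.6},{"rot":[0,0,-0.9],"delta_pos":[0.597,-0.305,-0.028],"grip":0.6},{"rot":[0,0,-0.9],"delta_pos":[0.597,-0.305,-0.028],"grip":0.6},{"rot":[0,0,-0.9],"delta_pos":[0.597,-0.305,-0.028],"grip":0.6},{"rot":[0,0,-0.9],"delta_pos":[0.597,-0.305,-0.028],"grip":0.6},{"rot":[0,0,-0.9],"delta_pos":[0.597,-0.305,-0.028],"grip":0.6},{"rot":[0,0,-0.9],"delta_pos":[0.597,-0.305,-0.028],"grip":0.6},{"rot":[0,0,-0.9],"delta_pos":[0.597,-0.305,-0.028],"grip":0.6},{"rot":[0,0,-0.9],"delta_pos":[0.597,-0.305,-0.028],"grip":0.6},{"rot":[0,0,-0.9],"delta_pos":[0.597,-0.305,-0.028],"grip":0.6}]'; python3 -c "
from d import *
show();delta(np.array([.645,.025,.245]),down(76))"
```

```text
t: 1.1
position: [0.5385, -0.1101, 0.2431]
tool_rot: [[0.24, 0.971, -0.0], [0.971, -0.24, 0.0], [-0.0, -0.0, -1.0]]
ft_force: [1.9, -0.9, -0.2]
width: 0.599Traceback (most recent call last):
  File "<string>", line 3, in <module>
    show();delta(np.array([.645,.025,.245]),down(76))
    ~~~~^^
  File "d.py", line 13, in show
    s=arm.state(); R=s['tool_rot']; print('t',round(s['t'],2),s['position'].round(4),'yaw',np.degrees(np.arctan2(R[1,0],R[0,0])).round(2),'z',R[:,2].round(3),s['ft_force'].round(1),s['width'].round(3))
                                                                                                                                                                                     ^^^^^^^^^^^^^^^^
AttributeError: 'float' object has no attribute 'round'
```

```bash
sed -i "s/s\['width'\].round(3)/round(s['width'],3)/" d.py; python3 -m handwheel '[{"rot":[0,0,0],"delta_pos":[0.157,0.071,0],"grip":0.5},{"rot":[0,0,0],"delta_pos":[0.157,0.071,0],"grip":0.5},{"rot":[0,0,0],"delta_pos":[0.157,0.071,0],"grip":0.5},{"rot":[0,0,0],"delta_pos":[0.157,0.071,0],"grip":0.5},{"rot":[0,0,0],"delta_pos":[0.157,0.071,0],"grip":0.5},{"rot":[0,0,0],"delta_pos":[0.157,0.071,0],"grip":0.5},{"rot":[0,0,0],"delta_pos":[0.157,0.071,0],"grip":0.5}]'; python3 -c "
from d import *
show();delta(np.array([.645,.025,.147]),down(76))
c=cam('wrist');print(c['extrinsics'].round(3));cv2.imwrite('pics/w1.png',c['pixels'][:,:,::-1])
P=cloud(c);K=P[(np.hypot(P[...,0]-.645,P[...,1]-.025)<.045)&(P[...,2]>.168)&(P[...,2]<.182)]
w=np.linalg.svd(K[:,:2]-K[:,:2].mean(0),full_matrices=False)[2][0]
print(len(K),K.mean(0),cv2.minAreaRect((K[:,:2]*1000).astype(np.float32)),np.degrees(np.arctan2(w[1],w[0])))"
```

```text
t: 1.68
position: [0.6439, 0.0231, 0.2424]
tool_rot: [[0.239, 0.971, -0.002], [0.971, -0.239, -0.0], [-0.001, -0.002, -1.0]]
ft_force: [0.4, -0.1, 0.1]
width: 0.498
t 1.68 [0.6439 0.0231 0.2424] yaw 76.15 z [-0.002 -0.    -1.   ] [ 0.4 -0.1  0.1] 0.498
delta [0.0021 0.0008 0.0954] rot [-0.0018  0.0009  0.0025]
[[ 0.971  0.232  0.061  0.66 ]
 [-0.24   0.942  0.237  0.089]
 [-0.003 -0.244  0.97   0.408]
 [ 0.     0.     0.     1.   ]]
1528 [0.64501632 0.02759966 0.17341853] ((644.6483154296875, 25.843509674072266), (58.22035598754883, 14.132331848144531), 76.5779037475586) -103.94250844546674
```

```bash
python3 -m handwheel '[{"rot":[0,0,0],"delta_pos":[0.002,0.001,0.035],"grip":0.4},{"rot":[0,0,0],"delta_pos":[0.002,0.001,0.065],"grip":0.4},{"rot":[0,0,0],"delta_pos":[0.002,0.001,0.085],"grip":0.4},{"rot":[0,0,0],"delta_pos":[0.002,0.001,0.094],"grip":0.4},{"rot":[0,0,0],"delta_pos":[0.002,0.001,0.094],"grip":0.3},{"rot":[0,0,0],"delta_pos":[0.002,0.001,0.094],"grip":0},{"rot":[0,0,0],"delta_pos":[0.002,0.001,0.094],"grip":0},{"rot":[0,0,0],"delta_pos":[0.002,0.001,0.094],"grip":0},{"rot":[0,0,0],"delta_pos":[0.002,0.001,0.094],"grip":0},{"rot":[0,0,0],"delta_pos":[0.002,0.001,0.094],"grip":0}]'; python3 -c "
from d import *
show();delta(np.array([.645,.025,.147]),down(10.55))"
```

```text
t: 2.57
position: [0.6454, 0.0246, 0.1513]
tool_rot: [[0.241, 0.971, 0.0], [0.971, -0.241, -0.001], [-0.001, 0.0, -1.0]]
ft_force: [-5.1, -0.4, 5.9]
width: 0.148
t 2.57 [0.6454 0.0246 0.1513] yaw 76.08 z [ 0.    -0.001 -1.   ] [-5.1 -0.4  5.9] 0.148
delta [ 0.0002 -0.0005  0.0043] rot [6.0000e-04 3.0000e-04 1.1438e+00]
```

Gripped (13.8 mm). Now turning 65.5° clockwise.

```bash
python3 -m handwheel '[{"rot":[0,0,0.1],"delta_pos":[0,0,0],"grip":0},{"rot":[0,0,0.2],"delta_pos":[0,0,0],"grip":0},{"rot":[0,0,0.3],"delta_pos":[0,0,0],"grip":0},{"rot":[0,0,0.4],"delta_pos":[0,0,0],"grip":0},{"rot":[0,0,0.5],"delta_pos":[0,0,0],"grip":0},{"rot":[0,0,0.6],"delta_pos":[0,0,0],"grip":0},{"rot":[0,0,0.7],"delta_pos":[0,0,0],"grip":0},{"rot":[0,0,0.8],"delta_pos":[0,0,0],"grip":0},{"rot":[0,0,0.9],"delta_pos":[0,0,0],"grip":0},{"rot":[0,0,1.0],"delta_pos":[0,0,0],"grip":0},{"rot":[0,0,1.1],"delta_pos":[0,0,0],"grip":0},{"rot":[0,0,1.144],"delta_pos":[0,0,0],"grip":0}]'; python3 -m handwheel '[{"rot":[0,0,0],"delta_pos":[0,0,0],"grip":0},{"rot":[0,0,0],"delta_pos":[0,0,0],"grip":0},{"rot":[0,0,0],"delta_pos":[0,0,0],"grip":0}]'; python3 -c "
from d import *
show();delta(np.array([.645,.025,.147]),down(10.55))"
```

```text
t: 3.57
position: [0.6455, 0.0245, 0.1513]
tool_rot: [[0.984, 0.178, 0.0], [0.178, -0.984, -0.001], [0.0, 0.001, -1.0]]
ft_force: [-5.1, -1.1, 4.9]
width: 0.15
t: 3.82
position: [0.6455, 0.0245, 0.1513]
tool_rot: [[0.983, 0.183, 0.0], [0.183, -0.983, -0.001], [0.0, 0.001, -1.0]]
ft_force: [-5.1, -0.3, 5.0]
width: 0.152
t 3.82 [0.6455 0.0245 0.1513] yaw 10.54 z [ 0.    -0.001 -1.   ] [-5.1 -0.3  5. ] 0.152
delta [-0.0004 -0.0005  0.0043] rot [ 0.0009 -0.0002 -0.0002]
```

```bash
python3 -m handwheel '[{"rot":[0,0,0],"delta_pos":[0,0,0],"grip":0.5},{"rot":[0,0,0],"delta_pos":[0,0,0],"grip":0.5},{"rot":[0,0,0],"delta_pos":[0,0,0],"grip":0.5},{"rot":[0,0,0],"delta_pos":[0,0,0],"grip":0.5},{"rot":[0,0,0],"delta_pos":[0,0,-0.03],"grip":0.5},{"rot":[0,0,0],"delta_pos":[0,0,-0.07],"grip":0.5},{"rot":[0,0,0],"delta_pos":[0,0,-0.1],"grip":0.5},{"rot":[0,0,0],"delta_pos":[0,0,-0.1],"grip":0.5},{"rot":[0,0,0],"delta_pos":[0,0,-0.1],"grip":0.5}]'; python3 -c "
from d import *
show()
c=cam('wrist');cv2.imwrite('pics/w2.png',c['pixels'][:,:,::-1])
P=cloud(c);K=P[(np.hypot(P[...,0]-.645,P[...,1]-.025)<.045)&(P[...,2]>.168)&(P[...,2]<.182)]
w=np.linalg.svd(K[:,:2]-K[:,:2].mean(0),full_matrices=False)[2][0]
print(len(K),K.mean(0),cv2.minAreaRect((K[:,:2]*1000).astype(np.float32)),np.degrees(np.arctan2(w[1],w[0])))
# handle re-measure: approach pose, 20 deg back tilt
R=down(100.55,-20)
for h in (.10,-.019): print(R[:,2]); 
g=HAN-R[:,2]*0
delta(g+R[:,2]*(.019-.10),R)"
```

```text
t: 4.57
position: [0.6473, 0.0247, 0.2519]
tool_rot: [[0.983, 0.183, 0.005], [0.183, -0.983, -0.001], [0.005, 0.002, -1.0]]
ft_force: [0.1, -0.4, -0.2]
width: 0.502
t 4.57 [0.6473 0.0247 0.2519] yaw 10.54 z [ 0.005 -0.001 -1.   ] [ 0.1 -0.4 -0.2] 0.502
1431 [0.64618955 0.02575684 0.17346681] ((645.1624755859375, 25.374967575073242), (57.74186325073242, 14.013712882995605), 10.201716423034668) -169.77324493192606
[ 0.33623846  0.06262167 -0.93969262]
[ 0.33623846  0.06262167 -0.93969262]
delta [-0.1588 -0.0003  0.0533] rot [-0.2727  0.2733 -1.5537]
```

View pics/w2.png

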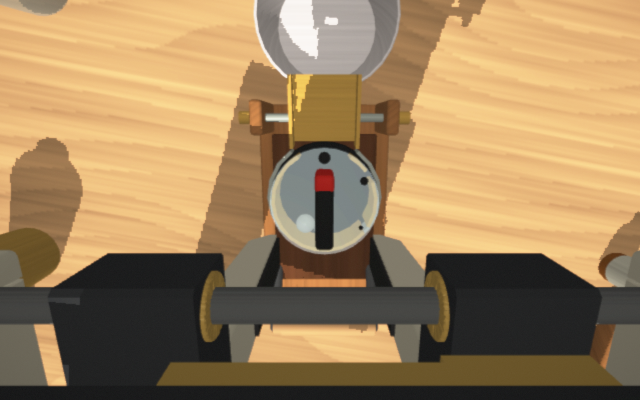

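The wide opening's marker (324,158) and red end (324,180) line up with the chute centre (324,110). The knob is at 10.2° against the chute's 10.55°, so the cap is set. Next is the handle, with the gripper leaning back 20°.

```bash
python3 -m handwheel '[{"rot":[-0.02,0.02,-0.12],"delta_pos":[-0.02,0,0],"grip":0.5},{"rot":[-0.04,0.04,-0.24],"delta_pos":[-0.04,0,0],"grip":0.5},{"rot":[-0.064,0.064,-0.36],"delta_pos":[-0.06,0,0],"grip":0.5},{"rot":[-0.084,0.084,-0.48],"delta_pos":[-0.08,0,0],"grip":0.5},{"rot":[-0.105,0.105,-0.6],"delta_pos":[-0.1,0,0.01],"grip":0.5},{"rot":[-0.127,0.127,-0.72],"delta_pos":[-0.12,0,0.02],"grip":0.5},{"rot":[-0.148,0.148,-0.84],"delta_pos":[-0.14,0,0.03],"grip":0.5},{"rot":[-0.169,0.169,-0.96],"delta_pos":[-0.159,0,0.04],"grip":0.5},{"rot":[-0.19,0.19,-1.08],"delta_pos":[-0.159,0,0.053],"grip":0.5},{"rot":[-0.211,0.211,-1.2],"delta_pos":[-0.159,0,0.053],"grip":0.5},{"rot":[-0.232,0.232,-1.32],"delta_pos":[-0.159,0,0.053],"grip":0.5},{"rot":[-0.253,0.253,-1.44],"delta_pos":[-0.159,0,0.053],"grip":0.5}]'; python3 -c "
from d import *
show();R=down(100.55,-20)
delta(HAN+R[:,2]*(.019-.10),R)"
```

```text
t: 5.62
position: [0.4878, -0.0036, 0.194]
tool_rot: [[-0.076, 0.946, 0.316], [0.997, 0.066, 0.042], [0.019, 0.319, -0.948]]
ft_force: [-0.4, 0.2, 0.9]
width: 0.497
t 5.62 [ 0.4878 -0.0036  0.194 ] yaw 94.35 z [ 0.316  0.042 -0.948] [-0.4  0.2  0.9] 0.497
delta [-0.0004  0.0027 -0.0013] rot [-0.0237  0.0177 -0.1085]
```

```bash
python3 -m handwheel '[{"rot":[-0.023,0.018,-0.108],"delta_pos":[0,0.003,-0.001],"grip":0.5},{"rot":[-0.023,0.018,-0.108],"delta_pos":[0,0.003,-0.001],"grip":0.5},{"rot":[-0.023,0.018,-0.108],"delta_pos":[0,0.003,-0.001],"grip":0.5},{"rot":[-0.023,0.018,-0.108],"delta_pos":[0,0.003,-0.001],"grip":0.5}]'; python3 -c "
from d import *
show();R=down(100.55,-20)
delta(HAN+R[:,2]*.019,R)
c=cam('wrist');cv2.imwrite('pics/w3.png',c['pixels'][:,:,::-1])
c=cam('scene');cv2.imwrite('pics/s3.png',c['pixels'][:,:,::-1])
P=load('wrist');P=cloud(P);H=P[(abs(P[...,0]-.517)<.03)&(abs(P[...,1]-.001)<.04)&(P[...,2]>.121)&(P[...,2]<.135)];print(len(H),H.mean(0) if len(H) else '')
"
```

```text
t: 5.95
position: [0.4915, -0.0041, 0.1973]
tool_rot: [[-0.173, 0.926, 0.336], [0.985, 0.162, 0.061], [0.002, 0.342, -0.94]]
ft_force: [0.6, -2.3, 1.0]
width: 0.499
t 5.95 [ 0.4915 -0.0041  0.1973] yaw 99.96 z [ 0.336  0.061 -0.94 ] [ 0.6 -2.3  1. ] 0.499
delta [ 0.0007 -0.0018  0.1006] rot [-0.0003  0.002  -0.0102]
2089 [0.5147054  0.00254848 0.12596813]
```

View pics/s3.png

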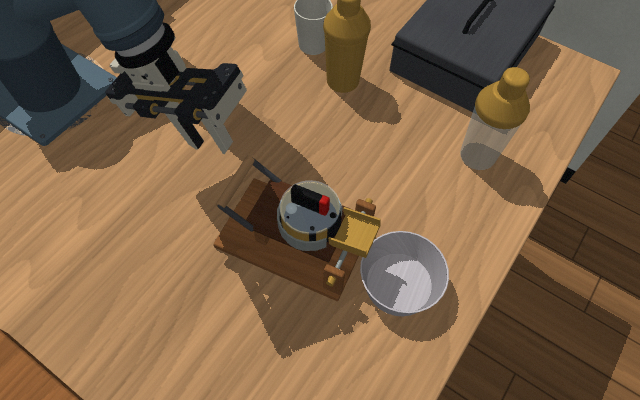

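The shaker is untouched and the gripper is poised behind and above the handle. The bar blends with the table at (240,178), but the wrist depth confirms it at (0.515, 0.003). Now descending and gripping.

```bash
python3 -m handwheel '[{"rot":[0,0,-0.01],"delta_pos":[0,-0.002,0.03],"grip":0.5},{"rot":[0,0,-0.01],"delta_pos":[0,-0.002,0.06],"grip":0.5},{"rot":[0,0,-0.01],"delta_pos":[0,-0.002,0.085],"grip":0.5},{"rot":[0,0,-0.01],"delta_pos":[0,-0.002,0.1],"grip":0.5},{"rot":[0,0,-0.01],"delta_pos":[0,-0.002,0.1],"grip":0.4},{"rot":[0,0,-0.01],"delta_pos":[0,-0.002,0.1],"grip":0},{"rot":[0,0,-0.01],"delta_pos":[0,-0.002,0.1],"grip":0},{"rot":[0,0,-0.01],"delta_pos":[0,-0.002,0.1],"grip":0},{"rot":[0,0,-0.01],"delta_pos":[0,-0.002,0.1],"grip":0},{"rot":[0,0,-0.01],"delta_pos":[0,-0.002,0.1],"grip":0}]'; python3 -c "
from d import *
show(); s=arm.state(); p0=s['position']; R0=s['tool_rot']
x=np.array([np.cos(CH),np.sin(CH),0]); y=np.array([-np.sin(CH),np.cos(CH),0])
piv=HAN+.2*x-np.array([0,0,.04])
for th in np.arange(.05,.63,.05):
    q=Ro.from_rotvec(y*th); p=piv+q.apply(p0-piv); print(th.round(2),(R0.T@(p-p0)).round(4),Ro.from_matrix(R0.T@q.as_matrix()@R0).as_rotvec().round(3))
"
```

```text
t: 6.88
position: [0.5233, 0.0014, 0.1042]
tool_rot: [[-0.187, 0.923, 0.338], [0.982, 0.177, 0.06], [-0.004, 0.343, -0.939]]
ft_force: [-4.8, -2.2, 3.7]
width: 0.163
t 6.88 [0.5233 0.0014 0.1042] yaw 100.76 z [ 0.338  0.06  -0.939] [-4.8 -2.2  3.7] 0.163
0.05 [-0.      0.0047 -0.0086] [ 0.05  0.   -0.  ]
0.1 [-0.0001  0.0098 -0.0169] [ 0.1  0.  -0. ]
0.15 [-0.0001  0.0153 -0.025 ] [ 0.15   0.001 -0.   ]
0.2 [-0.0002  0.0212 -0.0328] [ 0.2    0.001 -0.001]
0.25 [-0.0002  0.0275 -0.0403] [ 0.25   0.001 -0.001]
0.3 [-0.0003  0.0342 -0.0474] [ 0.3    0.001 -0.001]
0.35 [-0.0004  0.0412 -0.0542] [ 0.35   0.002 -0.001]
0.4 [-0.0004  0.0485 -0.0607] [ 0.4    0.002 -0.001]
0.45 [-0.0005  0.0562 -0.0668] [ 0.45   0.002 -0.001]
0.5 [-0.0005  0.0641 -0.0724] [ 0.5    0.002 -0.001]
0.55 [-0.0006  0.0723 -0.0777] [ 0.55   0.003 -0.002]
0.6 [-0.0006  0.0808 -0.0826] [ 0.6    0.003 -0.002]
```

```bash
python3 -m handwheel '[{"rot":[0.025,0,0],"delta_pos":[0,0.0023,-0.0043],"grip":0},{"rot":[0.05,0,0],"delta_pos":[0,0.0047,-0.0086],"grip":0},{"rot":[0.075,0,0],"delta_pos":[0,0.0072,-0.0128],"grip":0},{"rot":[0.1,0,0],"delta_pos":[0,0.0098,-0.0169],"grip":0},{"rot":[0.125,0,0],"delta_pos":[0,0.0125,-0.021],"grip":0},{"rot":[0.15,0,0],"delta_pos":[0,0.0153,-0.025],"grip":0},{"rot":[0.175,0,0],"delta_pos":[0,0.0182,-0.0289],"grip":0},{"rot":[0.2,0,0],"delta_pos":[0,0.0212,-0.0328],"grip":0},{"rot":[0.225,0,0],"delta_pos":[0,0.0243,-0.0366],"grip":0},{"rot":[0.25,0,0],"delta_pos":[0,0.0275,-0.0403],"grip":0},{"rot":[0.275,0,0],"delta_pos":[0,0.0308,-0.0439],"grip":0},{"rot":[0.3,0,0],"delta_pos":[0,0.0342,-0.0474],"grip":0}]'; python3 -c "
from d import *
show(); s=arm.state(); p0=s['position']; R0=s['tool_rot']
c=cam('scene');cv2.imwrite('pics/s4.png',c['pixels'][:,:,::-1])
x=np.array([np.cos(CH),np.sin(CH),0]); y=np.array([-np.sin(CH),np.cos(CH),0])
piv=HAN+.2*x-np.array([0,0,.04])
for th in np.arange(-.3,.31,.05):
    q=Ro.from_rotvec(y*th); p=piv+q.apply(p0-piv); print(th.round(2),(R0.T@(p-p0)).round(4))
"
```

```text
t: 7.88
position: [0.5386, 0.0042, 0.1604]
tool_rot: [[-0.186, 0.981, 0.048], [0.983, 0.186, 0.005], [-0.004, 0.048, -0.999]]
ft_force: [-1.5, -1.9, -2.7]
width: 0.162
t 7.88 [0.5386 0.0042 0.1604] yaw 100.7 z [ 0.048  0.005 -0.999] [-1.5 -1.9 -2.7] 0.162
-0.3 [ 0.0003 -0.0185  0.0555]
-0.25 [ 0.0002 -0.0166  0.0459]
-0.2 [ 0.0002 -0.0142  0.0364]
-0.15 [ 0.0001 -0.0113  0.027 ]
-0.1 [ 0.0001 -0.008   0.0178]
-0.05 [ 0.     -0.0042  0.0088]
-0.0 [-0. -0. -0.]
0.05 [-0.      0.0047 -0.0086]
0.1 [-0.0001  0.0097 -0.017 ]
0.15 [-0.0001  0.0152 -0.025 ]
0.2 [-0.0002  0.0211 -0.0329]
0.25 [-0.0002  0.0274 -0.0404]
0.3 [-0.0003  0.034  -0.0475]
```

View pics/s4.png

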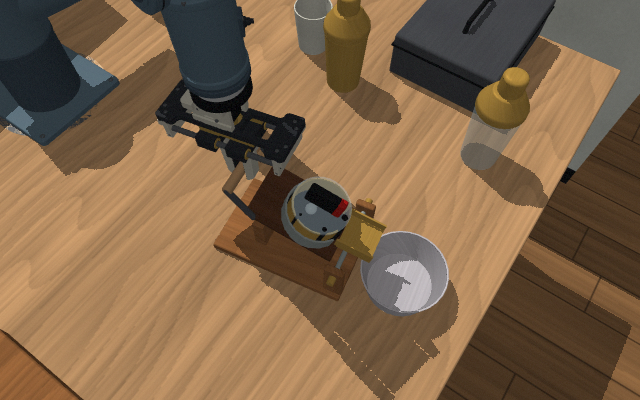

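The tray is tipping with the handle gripped, and the chute end (370,240) is over the tub. Continuing to about 0.6 and holding.

```bash
python3 -m handwheel '[{"rot":[0.025,0,0],"delta_pos":[0,0.0023,-0.0043],"grip":0},{"rot":[0.05,0,0],"delta_pos":[0,0.0047,-0.0086],"grip":0},{"rot":[0.075,0,0],"delta_pos":[0,0.0072,-0.0128],"grip":0},{"rot":[0.1,0,0],"delta_pos":[0,0.0097,-0.017],"grip":0},{"rot":[0.125,0,0],"delta_pos":[0,0.0124,-0.021],"grip":0},{"rot":[0.15,0,0],"delta_pos":[0,0.0152,-0.025],"grip":0},{"rot":[0.175,0,0],"delta_pos":[0,0.0181,-0.029],"grip":0},{"rot":[0.2,0,0],"delta_pos":[0,0.0211,-0.0329],"grip":0},{"rot":[0.225,0,0],"delta_pos":[0,0.0242,-0.0367],"grip":0},{"rot":[0.25,0,0],"delta_pos":[0,0.0274,-0.0404],"grip":0},{"rot":[0.275,0,0],"delta_pos":[0,0.0306,-0.044],"grip":0},{"rot":[0.3,0,0],"delta_pos":[0,0.034,-0.0475],"grip":0}]'; python3 -m handwheel '[{"rot":[0,0,0],"delta_pos":[0,0,0],"grip":0},{"rot":[0,0,0],"delta_pos":[0,0,0],"grip":0},{"rot":[0,0,0],"delta_pos":[0,0,0],"grip":0},{"rot":[0,0,0],"delta_pos":[0,0,0],"grip":0},{"rot":[0,0,0],"delta_pos":[0,0,0],"grip":0},{"rot":[0,0,0],"delta_pos":[0,0,0],"grip":0},{"rot":[0,0,0],"delta_pos":[0,0,0],"grip":0},{"rot":[0,0,0],"delta_pos":[0,0,0],"grip":0},{"rot":[0,0,0],"delta_pos":[0,0,0],"grip":0},{"rot":[0,0,0],"delta_pos":[0,0,0],"grip":0},{"rot":[0,0,0],"delta_pos":[0,0,0],"grip":0},{"rot":[0,0,0],"delta_pos":[0,0,0],"grip":0}]'; python3 -c "
from d import *
show(); s=arm.state(); p0=s['position']; R0=s['tool_rot']
c=cam('scene');cv2.imwrite('pics/s5.png',cv2.resize(c['pixels'][150:350,200:480,::-1],None,fx=2.5,fy=2.5))
x=np.array([np.cos(CH),np.sin(CH),0]); y=np.array([-np.sin(CH),np.cos(CH),0])
piv=HAN+.2*x-np.array([0,0,.04])
for th in np.arange(-.6,.01,.05):
    q=Ro.from_rotvec(y*th); p=piv+q.apply(p0-piv); print(th.round(2),(R0.T@(p-p0)).round(4))
"
```

```text
t: 8.93
position: [0.57, 0.01, 0.2097]
tool_rot: [[-0.186, 0.952, -0.243], [0.983, 0.179, -0.051], [-0.005, -0.248, -0.969]]
ft_force: [-1.4, -3.4, -0.9]
width: 0.166
t: 9.93
position: [0.5699, 0.01, 0.2095]
tool_rot: [[-0.186, 0.952, -0.242], [0.983, 0.179, -0.05], [-0.005, -0.247, -0.969]]
ft_force: [-3.2, -4.7, 2.4]
width: 0.165
t 9.93 [0.5699 0.01   0.2095] yaw 100.7 z [-0.242 -0.05  -0.969] [-3.2 -4.7  2.4] 0.165
-0.6 [ 0.0006 -0.0201  0.1139]
-0.55 [ 0.0006 -0.0211  0.1041]
-0.5 [ 0.0005 -0.0215  0.0944]
-0.45 [ 0.0005 -0.0216  0.0846]
-0.4 [ 0.0004 -0.0211  0.0748]
-0.35 [ 0.0004 -0.0201  0.0651]
-0.3 [ 0.0003 -0.0186  0.0554]
-0.25 [ 0.0003 -0.0167  0.0458]
-0.2 [ 0.0002 -0.0143  0.0364]
-0.15 [ 0.0002 -0.0114  0.027 ]
-0.1 [ 0.0001 -0.0081  0.0178]
-0.05 [ 0.0001 -0.0042  0.0088]
0.0 [-0.  0. -0.]
```

View pics/s5.png

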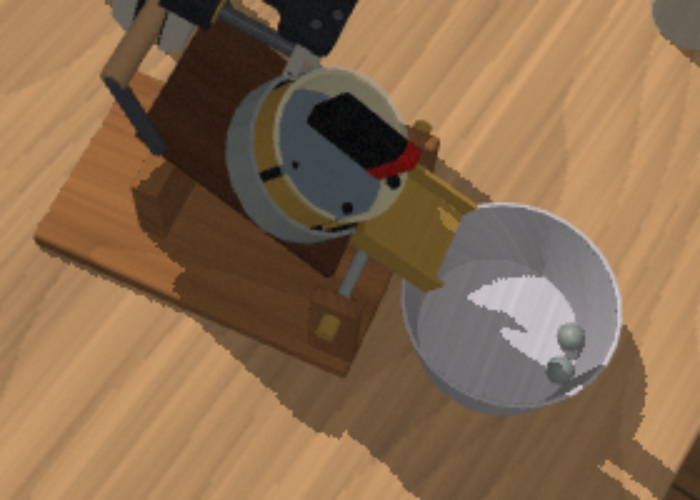

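Both balls are in the tub, at crop pixels (571,336) and (560,369). Lowering along the same arc.

```bash
python3 -m handwheel '[{"rot":[-0.025,0,0],"delta_pos":[0,-0.0021,0.0044],"grip":0},{"rot":[-0.05,0,0],"delta_pos":[0,-0.0042,0.0088],"grip":0},{"rot":[-0.075,0,0],"delta_pos":[0,-0.0062,0.0133],"grip":0},{"rot":[-0.1,0,0],"delta_pos":[0,-0.0081,0.0178],"grip":0},{"rot":[-0.125,0,0],"delta_pos":[0,-0.0098,0.0224],"grip":0},{"rot":[-0.15,0,0],"delta_pos":[0,-0.0114,0.027],"grip":0},{"rot":[-0.175,0,0],"delta_pos":[0,-0.0129,0.0317],"grip":0},{"rot":[-0.2,0,0],"delta_pos":[0,-0.0143,0.0364],"grip":0},{"rot":[-0.225,0,0],"delta_pos":[0,-0.0155,0.0411],"grip":0},{"rot":[-0.25,0,0],"delta_pos":[0,-0.0167,0.0458],"grip":0},{"rot":[-0.275,0,0],"delta_pos":[0,-0.0177,0.0506],"grip":0},{"rot":[-0.3,0,0],"delta_pos":[0,-0.0186,0.0554],"grip":0}]'; python3 -m handwheel '[{"rot":[-0.025,0,0],"delta_pos":[0,-0.0021,0.0044],"grip":0},{"rot":[-0.05,0,0],"delta_pos":[0,-0.0042,0.0088],"grip":0},{"rot":[-0.075,0,0],"delta_pos":[0,-0.0062,0.0133],"grip":0},{"rot":[-0.1,0,0],"delta_pos":[0,-0.0081,0.0178],"grip":0},{"rot":[-0.125,0,0],"delta_pos":[0,-0.0098,0.0224],"grip":0},{"rot":[-0.15,0,0],"delta_pos":[0,-0.0114,0.027],"grip":0},{"rot":[-0.175,0,0],"delta_pos":[0,-0.0129,0.0317],"grip":0},{"rot":[-0.2,0,0],"delta_pos":[0,-0.0143,0.0364],"grip":0},{"rot":[-0.225,0,0],"delta_pos":[0,-0.0155,0.0411],"grip":0},{"rot":[-0.25,0,0],"delta_pos":[0,-0.0167,0.0458],"grip":0},{"rot":[-0.275,0,0],"delta_pos":[0,-0.0177,0.0506],"grip":0},{"rot":[-0.3,0,0],"delta_pos":[0,-0.0186,0.0554],"grip":0}]';  python3 -m handwheel '[{"rot":[0,0,0],"delta_pos":[0,0,0],"grip":0},{"rot":[0,0,0],"delta_pos":[0,0,0],"grip":0},{"rot":[0,0,0],"delta_pos":[0,0,0],"grip":0}]'
```

```text
t: 10.98
position: [0.5385, 0.0042, 0.16]
tool_rot: [[-0.186, 0.981, 0.052], [0.983, 0.186, 0.005], [-0.005, 0.052, -0.999]]
ft_force: [-2.9, -3.3, 0.5]
width: 0.162
t: 11.98
position: [0.5234, 0.0013, 0.1038]
tool_rot: [[-0.185, 0.922, 0.34], [0.983, 0.176, 0.06], [-0.005, 0.346, -0.938]]
ft_force: [-14.1, 2.2, 34.1]
width: 0.165
t: 12.23
position: [0.5236, 0.0013, 0.1038]
tool_rot: [[-0.186, 0.923, 0.338], [0.983, 0.176, 0.06], [-0.004, 0.343, -0.939]]
ft_force: [-4.6, -3.7, -0.4]
width: 0.163
```

```bash
python3 -m handwheel '[{"rot":[0,0,0],"delta_pos":[0,0,0],"grip":0.45},{"rot":[0,0,0],"delta_pos":[0,0,0],"grip":0.45},{"rot":[0,0,0],"delta_pos":[0,0,0],"grip":0.45},{"rot":[0,0,0],"delta_pos":[0,0,0],"grip":0.45},{"rot":[0,0,0],"delta_pos":[0,0,-0.02],"grip":0.45},{"rot":[0,0,0],"delta_pos":[0,0,-0.05],"grip":0.45},{"rot":[0,0,0],"delta_pos":[0,0,-0.085],"grip":0.45},{"rot":[0,0,0],"delta_pos":[0,0,-0.12],"grip":0.45},{"rot":[0,0,0],"delta_pos":[0,0,-0.15],"grip":0.45},{"rot":[0,0,0],"delta_pos":[0,0,-0.15],"grip":0.45},{"rot":[0,0,0],"delta_pos":[0,0,-0.15],"grip":0.45},{"rot":[0,0,0],"delta_pos":[0,0,-0.15],"grip":0.45}]'; python3 -c "
from d import *
show()
np.set_printoptions(suppress=True,precision=4)
for n in ('top','scene'):
    o=load(n) if n=='top' else None
    c=cam(n); P=cloud(c); x,y,z=P[...,0],P[...,1],P[...,2]; p=c['pixels'].astype(int)
    K=P[(np.hypot(x-.645,y-.025)<.045)&(z>.170)&(z<.18)]
    r=cv2.minAreaRect((K[:,:2]*1000).astype(np.float32)); print(n,r,K.mean(0))
    H=P[(abs(x-.517)<.03)&(abs(y-.001)<.06)&(z>.1)&(z<.15)]; print(' handle',len(H),H.mean(0) if len(H) else '',H[:,2].max() if len(H) else '')
    T=P[(abs(z-.06)<.003)&(np.hypot(x-.77,y-.04)<.1)&(p.max(-1)-p.min(-1)<30)]; print(' tub',len(T),T.mean(0),cv2.minEnclosingCircle((T[:,:2]*1000).astype(np.float32)))
    if n=='scene': cv2.imwrite('pics/s6.png',cv2.resize(c['pixels'][150:350,200:480,::-1],None,fx=2.5,fy=2.5))
"
```

```text
t: 13.23
position: [0.4731, -0.0073, 0.244]
tool_rot: [[-0.186, 0.922, 0.338], [0.982, 0.176, 0.061], [-0.003, 0.344, -0.939]]
ft_force: [-0.0, 0.6, -0.6]
width: 0.452
t 13.23 [ 0.4731 -0.0073  0.244 ] yaw 100.73 z [ 0.338  0.061 -0.939] [-0.   0.6 -0.6] 0.452
top ((644.0128173828125, 25.957460403442383), (58.05021667480469, 14.226380348205566), 10.026389122009277) [0.6437 0.0259 0.175 ]
 handle 88 [0.5241 0.0537 0.1144] 0.13021296526222914
 tub 188 [0.814  0.034  0.0603] ((783.8211059570312, 44.96868133544922), 86.72514343261719)
scene ((645.6390380859375, 24.472457885742188), (58.12541198730469, 15.493560791015625), 11.563152313232422) [0.6466 0.0235 0.174 ]
 handle 794 [0.5235 0.0021 0.1225] 0.13095271982856904
 tub 401 [0.7943 0.0527 0.0598] ((806.6787109375, 51.86274719238281), 70.38240051269531)
```

View pics/s6.png

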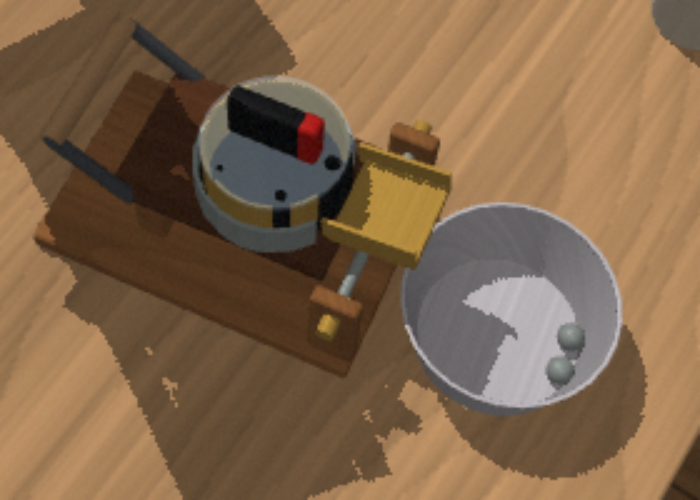

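The final view shows both balls at rest in the tub at (571,336) and (560,369), the tub where it was, and the tray down. The red end of the knob points at the chute. The gripper is clear with no force on it.

```bash
python3 -c "
from rig import arm
print(arm.hand_in())"
```

```text
the job is handed in; nothing more can be done
None
```

The job is done and handed in at about 13 s of the 53 s allowed. I turned the cap about 65.5° clockwise onto the chute with the shaker level. Then I gripped the rear handle, tipped the tray to about 0.6 rad and held it 1 s until both balls were in the tub. I lowered it to its stop, let go and backed clear.

What the last checks showed:
- **Cap:** the knob measured 10.0° (top camera) and 11.6° (scene camera), against a chute direction of 10.55°. The two cameras disagree by 1.5° on either side of the target.
- **Tray:** the cap top and the handle bar are back at their starting heights, with the bar's top at about 0.13 m. In the last picture the pale bar blends with the table, so depth readings are what confirm it. The top camera's view of the bar was mostly blocked by the arm.
- **Balls and tub:** both balls are visible at rest in the tub. The tub rim matches its starting position to about 1 mm in the scene camera. The top camera's tub circle was unreliable both before and after, so I did not use it.
- **Forces:** there was a brief peak of about 37 N at the wrist as the tray met its stop on lowering. That is well under the 120 N wrist limit but close to the 40 N limit for the arm or gripper body; I read it as the fingers' hold on the bar. The force was near zero after release.

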